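# Reverse the stripped-down filter parts for reassembly

### The arm

A 6-joint arm with a two-finger parallel gripper is mounted at the origin on the work surface; the furniture and walls round the work are solid. World frame = base frame: x ahead of the robot, y to its left, z up, the work surface at z = 0. Lengths are in mm, angles in rad, forces in N, time in s.
With the tool pointing down it reaches from about 350 to 875 mm from the base axis. Payload 4.2 kg.
Tool frame: the origin (TCP) lies on the mounting face of the last link; the fingertips stand 173 mm ahead of it and the grasp point (between the pads) lies 155 mm ahead of it (tcp_to_grasp is the distance from the TCP to the grasp point, in mm); z points along the fingers, y is the direction in which the jaws open and shut (so a half turn about z gives the same grasp; the last joint's range is limited). The gripper opens to 85 mm and grips with 20 to 120 N. Pads are 22 mm wide; open, the fingers measure 114 mm over their backs; the gripper's body (76 mm by 85 mm) begins 54 mm behind the grasp point. The pads swing forward as they close: fully open they stand 13 mm farther back than shut.
Start: joints at [-0.913, 0.385, 0.008, 0, -1.194, -0.259], TCP at [242.709, -575.927, 404.712] pointing down, gripper open.
Joint ranges: [-3.14, 3.14], [-1.21, 2.06], [-1.07, 1.41], [-3.16, 2.05], [-2.99, -0.16], [-3.1, 3.1]. Speed limits (rad/s): [2.79, 2.79, 3.14, 3.14, 3.14, 3.14].

### API

Orientations are given as a unit quaternion [x, y, z, w].
In Python, from bench import * gives the robot as it stands. The module is installed in compiled form; this text tells all that it offers.
- The arm moves only by the tool apply_moves, never from a script. Its arguments are lists of equal length, an entry for each row: "fingers": the closure, from 0 (fully open) to 1 (shut); "dp": the shift along the world's x, y, z in cm, a list of three; "yaw": the turn about the world's z in degrees. A call has 1 to 10 rows; each row is the pose to reach, as a shift and turn from the pose measured when the call began; what a row does not reach only later rows make up. A row lasts 1/10 s, in which the tool goes at most 50 mm and 8.59 degrees, less where a joint would pass 70% of its speed; a pose out of reach is approached as far as the arm can. A call with a gripper value outside its range is refused whole. The fingers move at their own pace and stop on an object; the grip force is fixed at half the most. Time passes only in rows, so rows that repeat a pose let the fingers close. It gives the time, the measured TCP pose, the force and the opening at its end, in the units of the state.
- read_state(): the state, without advancing time (a new reading comes with each control period).
- get_image(name): name is "scene" or "side" or "wrist"; returns a dict with "color" (480x640x3 uint8, blue, green, red), "mtx" (3x3 intrinsics, pixels), "camera_from_world" (4x4, takes a point from world to camera coordinates); the wrist camera has in their place "tool_from_camera" (4x4, takes a point from camera to tool coordinates, whose origin is the TCP and whose axes are the flange's). Camera axes: x right, y down, z forward; pixel columns grow to the right and rows downward; lengths in mm; the calibration is good to about 2 mm. A picture is of the moment at which its call begins: read the wrist's pose just before it. There is no depth.
- job_done(): hands the job in, once; it reports no verdict.
The state is a dict: "clock": time; "joints": joint angles; "joint_vel": joint speeds; "joint_efforts": joint torques, N m; "position": TCP position; "ee_rot": TCP orientation; "contact_force": force on the tool from outside, world axes, zero at the start; "wrist_torque": the same for the moment, N m; "gripper_width": finger opening in mm.
Only numpy, scipy, OpenCV 4.12 (cv2) and the standard library are available. Lean on these libraries where they do the work, as an engineer would, in place of code of your own. Each camera call takes 0.05 s, during which the arm holds its last target. There are 200 camera calls.

### The job

The four parts of a filter stand on the plywood board in the order in which they came off; lay them out for reassembly on the grey board in the reverse order, so that the part that is leftmost on the plywood board becomes the rightmost on the grey board, and so on along the row. Stand each part upright in the middle of its own round place and keep every part upright all the while.

Things in the scene. Friction and masses are not known exactly. Their poses are not given: they have to be found in the camera images.
- collar_mid (a point): blue plastic collar, a plain wide ring standing upright, 62 mm outside diameter, 28 mm high (the lowest part). Grasp it across its whole outside diameter; treat it as solid, no finger goes inside. The point is its centre, 14 mm above its underside; z up. 40 g.
- cup_mid (a point): blue plastic cup-shaped cap, 55 mm outside diameter, stepped, 56 mm high. Grasp across its outside. The point is its centre, 28 mm above its underside; z up. 40 g.
- cartridge_mid (a point): cream-coloured filter cartridge with a thin black O-ring near its top, about 41 mm body diameter (45 mm over the O-ring), 72 mm high (the tallest part). The point is its centre, 36 mm above its underside; z up. 40 g.
- fitting_mid (a point): turned bare-aluminium hose fitting, 60 mm high: foot flange 48 mm diameter and 7 mm thick, above it a plain cylinder 38 mm in diameter from 7 to 36 mm above the underside (grasp here), above that a thin barbed tail up to 27 mm in diameter. The point is its centre, 30 mm above its underside, within the plain cylinder; z up. 80 g.
- puck_collar: round flat wooden puck, 72 mm in diameter and 12 mm high, fixed on the plywood strip-down board; the blue collar stands centred on it at the start, so it marks that part's starting place in the row. Origin at the centre of its underside, z up; its top is 12 mm above the origin. Fixed.
- puck_cup: round flat wooden puck, 64 mm in diameter and 12 mm high, fixed on the plywood strip-down board; the blue cup stands centred on it at the start, so it marks that part's starting place in the row. Origin at the centre of its underside, z up; its top is 12 mm above the origin. Fixed.
- puck_cartridge: round flat wooden puck, 51 mm in diameter and 12 mm high, fixed on the plywood strip-down board; the cartridge stands centred on it at the start, so it marks that part's starting place in the row. Origin at the centre of its underside, z up; its top is 12 mm above the origin. Fixed.
- puck_fitting: round flat wooden puck, 60 mm in diameter and 12 mm high, fixed on the plywood strip-down board; the aluminium fitting stands centred on it at the start, so it marks that part's starting place in the row. Origin at the centre of its underside, z up; its top is 12 mm above the origin. Fixed.
- strip_board: fixed plywood board, 100 x 360 x 15 mm, carrying the four wooden pucks (start places) in one row. Origin: centre of its underside; y runs along the row to the robot's left (turned by less than 0.15 rad), z up. Puck centres at x = 0, y = -127.5, -42.5, 42.5, 127.5 mm in this frame, which puck is where differs each time. Parts stand on the puck tops, 27 mm above the origin.
- build_board: fixed grey board, 100 x 360 x 15 mm, nearer or farther than the plywood one, with four round dark rubber-topped places in one row, empty at the start. Origin: centre of its underside; y runs along the row to the robot's left (turned by less than 0.15 rad), z up. Place centres at x = 0, y = -127.5, -42.5, 42.5, 127.5 mm; flat tops (68 mm diameter, no recess) 27 mm above the origin.

How it is judged:
By the outcome, as a careful person would: the job done as asked, in the order asked, and still so for the second after the job is handed in, with the robot touching nothing.
It also fails if it takes over 96 s, if anything falls off the work surface, if the arm or the gripper's body presses on something with over 40 N, if the wrist force passes 120 N, or if a joint passes its speed limit or range.

## Working session

There is one attempt and no reset: what is moved stays moved. The work goes in short steps, Python scripts to look and compute and a tool call to move; the robot and the scene stay as the last step left them, time stands still between calls to the robot, and variables do not carry over. Pictures are saved under pics/ and viewed, about 12 in all and at most 16, crops included, and the job is handed in when it is done.

Besides the shell and the picture viewer there is one more tool, called after "Emit:" in YAML: its name, and indented under it one key for each argument. apply_moves: Moves the arm, as the interface text tells. Its arguments: {"type":"object","properties":{"fingers":{"type":"array","items":{"type":"number"}},"dp":{"type":"array","items":{"type":"array","items":{"type":"number"}}},"yaw":{"type":"array","items":{"type":"number"}}},"required":["fingers","dp","yaw"]}

```bash
mkdir -p pics; python3 - <<'E'
from bench import *
import cv2
s=read_state();print(s)
for n in("scene","side"):
    d=get_image(n);cv2.imwrite(f"pics/{n}0.png",d["color"])
    print(n,d["mtx"].tolist(),d["camera_from_world"].round(4).tolist())
d=get_image("wrist");print(d["mtx"].tolist(),d["tool_from_camera"].round(4).tolist())
E
```

```text
{'clock': 0.0, 'joints': array([-9.13405654e-01,  3.85575526e-01,  6.65554844e-03, -4.89168607e-04,
       -1.19399406e+00, -2.58648605e-01]), 'joint_vel': array([ 1.06596211e-03,  3.48447476e-04, -9.13702043e-04,  1.55996054e-04,
       -7.42550388e-05, -2.56973164e-04]), 'joint_efforts': array([-5.92761603e-05, -3.92293239e+01,  1.88406301e+01,  4.18622687e+00,
       -4.57365881e-03,  3.74315917e-06]), 'position': array([ 242.65070931, -575.76498593,  403.62280934]), 'ee_rot': array([-1.97964298e-01,  9.80208633e-01,  1.05023670e-03, -2.64296809e-04]), 'contact_force': array([-0.33586174,  0.63717432,  0.03026011]), 'wrist_torque': array([-0.0033662 ,  0.00068545,  0.03319407]), 'gripper_width': 85.31191137825006}
scene [[600.5380514486043, 0.0, 323.5715308831861], [0.0, 600.5380514486043, 235.36573131281912], [0.0, 0.0, 1.0]] [[-0.5339, -0.8454, -0.0144, 212.194], [-0.4861, 0.3208, -0.8129, 331.7094], [0.6919, -0.427, -0.5822, 571.4417], [0.0, 0.0, 0.0, 1.0]]
side [[596.6242821610545, 0.0, 312.6404111637839], [0.0, 596.6242821610545, 245.38877385990858], [0.0, 0.0, 1.0]] [[-0.9898, -0.1418, -0.0101, 503.901], [-0.0627, 0.4993, -0.8641, 132.2634], [0.1276, -0.8547, -0.5032, 997.634], [0.0, 0.0, 0.0, 1.0]]
[[371.61143314312494, 0.0, 317.4658755052548], [0.0, 371.61143314312494, 244.49081856030682], [0.0, 0.0, 1.0]] [[0.0001, -0.947, -0.3212, 83.047], [1.0, -0.0003, 0.001, 1.2193], [-0.001, -0.3212, 0.947, 30.3316], [0.0, 0.0, 0.0, 1.0]]
```

View pics/scene0.png

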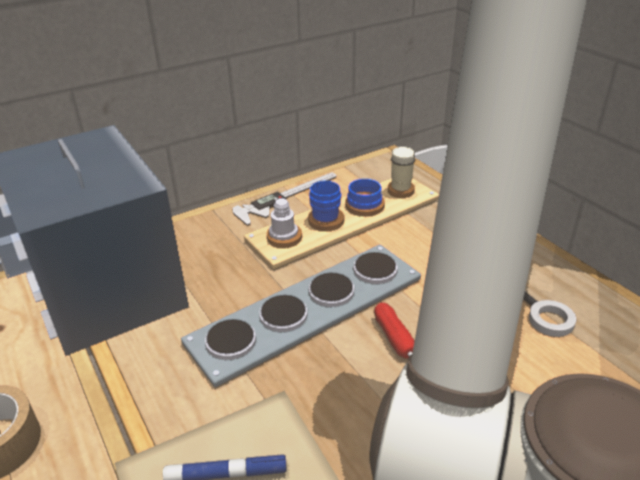

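View pics/side0.png

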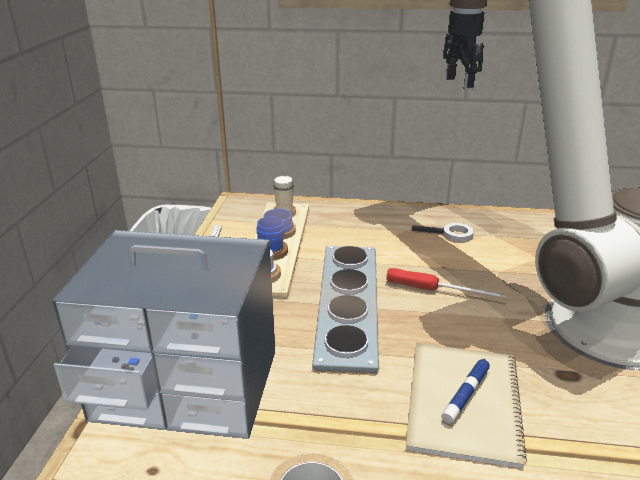

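Scene view: on the far plywood board, left to right, are the fitting (285,225), cup (325,205), collar (365,197) and cartridge (402,172). The empty places are at about (231,337), (284,311), (332,287) and (376,266), and a drawer cabinet stands at the left. In the side view the places are at (346,340), (348,308), (349,280) and (350,257).

```bash
cat > h.py <<'E'
import numpy as np,cv2
from scipy.spatial.transform import Rotation as R
def ray_plane(K,T,uv,z):   # T: camera_from_world
    d=np.linalg.inv(K)@np.array([uv[0],uv[1],1.]); Rm=T[:3,:3]; o=-Rm.T@T[:3,3]; d=Rm.T@d
    return o+d*(z-o[2])/d[2]
def wristT(s,d):
    W=np.eye(4);W[:3,:3]=R.from_quat(s["ee_rot"]).as_matrix();W[:3,3]=s["position"]
    return np.linalg.inv(W@d["tool_from_camera"])
E
python3 - <<'E'
from bench import *
from h import *
P=lambda n,uvs,z:[ray_plane(D[n]["mtx"],D[n]["camera_from_world"],u,z)[:2].round(0).tolist() for u in uvs]
D={n:get_image(n) for n in("scene","side")}
print("places",P("scene",[(231,337),(284,311),(332,287),(376,266)],27),P("side",[(346,340),(348,308),(349,280),(350,257)],27))
print("puck",P("scene",[(284,237),(327,218),(366,205),(402,189)],27))
print("board corners",P("scene",[(272,264),(248,238),(440,199)],15))
print("cab base",P("scene",[(68,350),(186,305)],0),P("side",[(250,437),(272,358)],0))
for z in(120,150,180,210,240):print(z,P("scene",[(28,222),(166,190)],z),P("side",[(247,310),(270,241)],z))
E
```

```text
places [[437.0, 122.0], [442.0, 37.0], [449.0, -48.0], [453.0, -131.0]] [[438.0, 131.0], [442.0, 47.0], [448.0, -37.0], [453.0, -117.0]]
puck [[599.0, -50.0], [607.0, -140.0], [603.0, -220.0], [611.0, -307.0]]
board corners [[560.0, -6.0], [644.0, -6.0], [560.0, -356.0]]
cab base [[563.0, 312.0], [561.0, 141.0]] [[548.0, 317.0], [551.0, 157.0]]
120 [[720.0, 301.0], [695.0, 102.0]] [[573.0, 197.0], [581.0, 1.0]]
150 [[668.0, 302.0], [644.0, 115.0]] [[562.0, 237.0], [569.0, 52.0]]
180 [[616.0, 303.0], [594.0, 128.0]] [[550.0, 276.0], [557.0, 103.0]]
210 [[564.0, 304.0], [544.0, 142.0]] [[538.0, 316.0], [545.0, 155.0]]
240 [[512.0, 305.0], [493.0, 155.0]] [[527.0, 355.0], [533.0, 206.0]]
```

Emit:
apply_moves:
  fingers: [0, 0, 0, 0, 0, 0, 0, 0, 0, 0]
  dp:
    - [28.7, 46.6, 7.6]
    - [28.7, 46.6, 7.6]
    - [28.7, 46.6, 7.6]
    - [28.7, 46.6, 7.6]
    - [28.7, 46.6, 7.6]
    - [28.7, 46.6, 7.6]
    - [28.7, 46.6, 7.6]
    - [28.7, 46.6, 7.6]
    - [28.7, 46.6, 7.6]
    - [28.7, 46.6, 7.6]
  yaw: [70, 70, 70, 70, 70, 70, 70, 70, 70, 70]

```text
clock: 1.25
position: [502.9, -152.2, 473.6]
ee_rot: [0.725, -0.689, -0.0, 0.0]
contact_force: [0.8, -0.6, 0.2]
gripper_width: 85.6
```

Emit:
apply_moves:
  fingers: [0, 0, 0, 0]
  dp:
    - [2.5, 4.0, 1.5]
    - [2.5, 4.0, 1.5]
    - [2.5, 4.0, 1.5]
    - [2.5, 4.0, 1.5]
  yaw: [0, 0, 0, 0]

```text
clock: 1.65
position: [527.4, -112.6, 488.0]
ee_rot: [0.724, -0.689, -0.001, 0.001]
contact_force: [0.9, 0.1, -0.0]
gripper_width: 85.1
```

```bash
python3 - <<'E'
from bench import *
import cv2,pickle
s=read_state();d=get_image("wrist");cv2.imwrite("pics/w1.png",d["color"]);pickle.dump((s,d),open("w1.pkl","wb"))
print(s["position"],s["joints"],s["ee_rot"])
E
```

```text
[ 527.3955813  -112.64397058  488.04887101] [ 9.03790304e-02  1.89271595e-01 -5.75210002e-02 -1.25532214e-04
 -1.32578159e+00 -4.05884418e-02] [ 7.24478662e-01 -6.89296652e-01 -6.31861822e-04  6.28215158e-04]
```

View pics/w1.png

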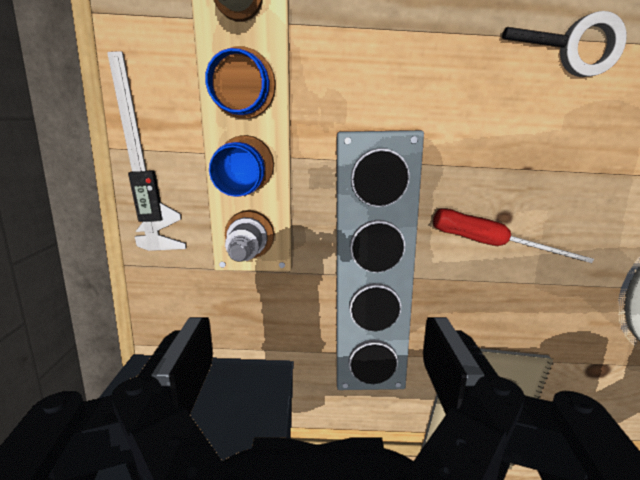

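The wrist view from above shows the places at (380,178), (378,247), (375,308) and (374,364). The collar rim is at (239,82), the cup rim at (237,168) and the fitting tip at (239,250). The cartridge is cut off at the top edge.

```bash
python3 - <<'E'
from h import *
import pickle
s,d=pickle.load(open("w1.pkl","rb"));T=wristT(s,d);K=d["mtx"]
f=lambda u,z:ray_plane(K,T,u,z)[:2]
pl=np.array([f(u,27) for u in[(380,178),(378,247),(375,308),(374,364)]])
print(pl.round(1))
y=np.array([-127.5,-42.5,42.5,127.5]);c=pl.mean(0);v=(y@(pl-c));a=np.arctan2(-v[0],v[1]);print("grey",c.round(1),np.degrees(a),np.linalg.norm(v)/(y@y))
print("fit",[(c+yy*np.array([-np.sin(a),np.cos(a)])).round(1).tolist() for yy in y])
print("collar",f((239,82),55),"cup",f((237,168),83),"fit tip",f((239,250),87))
print("board corners strip",f((216,270),15),f((291,270),15))
E
```

```text
[[ 454.3 -132.4]
 [ 448.   -48.3]
 [ 443.3   35.6]
 [ 436.1  121.7]]
grey [445.4  -5.9] 4.017285050658298 0.9981471988168312
fit [[454.4, -133.0], [448.4, -48.2], [442.5, 36.5], [436.5, 121.3]]
collar [ 609.52779405 -224.33430061] cup [ 607.46192961 -143.30213525] fit tip [606.23043333 -58.06847995]
board corners strip [650.95349612  -2.75848522] [554.50802086  -7.47256402]
```

Emit:
apply_moves:
  fingers: [0, 0, 0, 0, 0, 0, 0]
  dp:
    - [7.9, 5.5, -18.8]
    - [7.9, 5.5, -18.8]
    - [7.9, 5.5, -18.8]
    - [7.9, 5.5, -18.8]
    - [7.9, 5.5, -18.8]
    - [7.9, 5.5, -18.8]
    - [7.9, 5.5, -18.8]
  yaw: [0, 0, 0, 0, 0, 0, 0]

```text
clock: 2.4
position: [606.3, -59.1, 301.9]
ee_rot: [0.724, -0.69, 0.0, -0.0]
contact_force: [-0.0, 0.8, 0.8]
gripper_width: 85.3
```

```bash
python3 - <<'E'
from bench import *
import cv2,pickle
s=read_state();d=get_image("wrist");cv2.imwrite("pics/w2.png",d["color"]);pickle.dump((s,d),open("w2.pkl","wb"))
print(s["position"],s["joint_vel"].round(3))
E
```

```text
[606.33048353 -59.05339458 301.93088028] [ 0.    -0.03   0.014 -0.     0.004 -0.002]
```

View pics/w2.png

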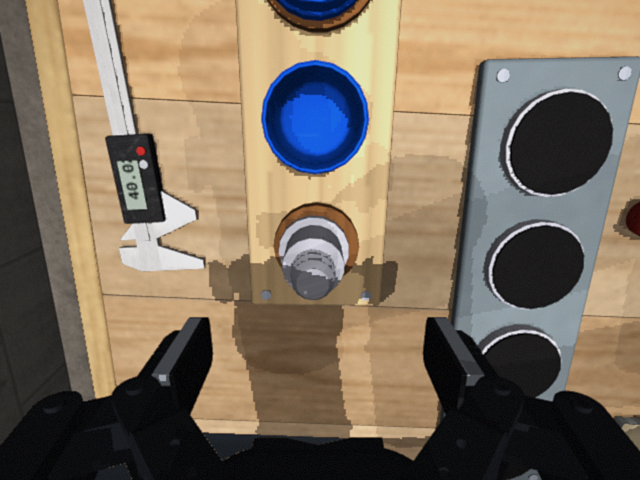

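The fitting's tip top is at about (313,285), its puck spans columns 274-358 with its top edge at row 203, and the cup rim is centred at (315,117).

```bash
python3 - <<'E'
from h import *
import pickle
s,d=pickle.load(open("w2.pkl","rb"));T=wristT(s,d);K=d["mtx"]
f=lambda u,z:ray_plane(K,T,u,z)[:2].round(1)
print("tip",f((313,286),87),"cup rim",f((315,117),83),"cup edges",f((262,117),83),f((368,117),83),f((315,60),83),f((315,174),83))
print("puck L R top",f((274,245),27),f((358,245),27),f((316,203),27))
p=lambda X:(lambda q:(q[:2]/q[2]).round())(K@(T[:3,:3]@np.array(X)+T[:3,3]))
print(p([606.6,-56,87]),p([606.6,-56,27]))
E
```

```text
tip [607.9 -54.1] cup rim [ 610.9 -141.2] cup edges [ 636.3 -140. ] [ 585.5 -142.4] [ 612.  -165.9] [ 609.6 -114.1]
puck L R top [635.8 -55.9] [577.5 -58.7] [608.1 -87. ]
[316. 283.] [316. 247.]
```

Emit:
apply_moves:
  fingers: [0, 0, 0, 0, 0, 1, 1, 1, 1, 1]
  dp:
    - [0.1, 0.3, -4]
    - [0.1, 0.3, -7]
    - [0.1, 0.3, -9.2]
    - [0.1, 0.3, -9.2]
    - [0.1, 0.3, -9.2]
    - [0.1, 0.3, -9.2]
    - [0.1, 0.3, -9.2]
    - [0.1, 0.3, -9.2]
    - [0.1, 0.3, -9.2]
    - [0.1, 0.3, -9.2]
  yaw: [0, 0, 0, 0, 0, 0, 0, 0, 0, 0]

```text
clock: 3.45
position: [607.9, -55.9, 212.1]
ee_rot: [0.724, -0.69, 0.002, -0.002]
contact_force: [-1.5, 1.2, 6.0]
gripper_width: 36.3
```

Emit:
apply_moves:
  fingers: [1, 1, 1, 1, 1, 1, 1, 1, 1, 1]
  dp:
    - [0, 0, 3]
    - [0, 0, 6]
    - [-3, -1, 7]
    - [-7, -3, 7]
    - [-11, -5, 7]
    - [-15.3, -7.7, 7]
    - [-15.3, -7.7, 7]
    - [-15.3, -7.7, 4]
    - [-15.3, -7.7, 2]
    - [-15.3, -7.7, 2]
  yaw: [0, 0, 0, 0, 0, 0, 0, 0, 0, 0]

```text
clock: 4.45
position: [453.7, -132.9, 229.8]
ee_rot: [0.724, -0.69, -0.001, 0.001]
contact_force: [-0.4, 0.4, -0.0]
gripper_width: 36.2
```

```bash
python3 - <<'E'
from bench import *
import cv2,pickle
s=read_state();d=get_image("wrist");cv2.imwrite("pics/w3.png",d["color"]);pickle.dump((s,d),open("w3.pkl","wb"))
print(s["position"],s["ee_rot"],s["joint_vel"].round(3))
E
```

```text
[ 453.67215761 -132.91498363  229.84169929] [ 7.23862766e-01 -6.89943509e-01 -5.77390496e-04  5.63304099e-04] [ 0.003 -0.038  0.047  0.023 -0.037  0.   ]
```

View pics/w3.png

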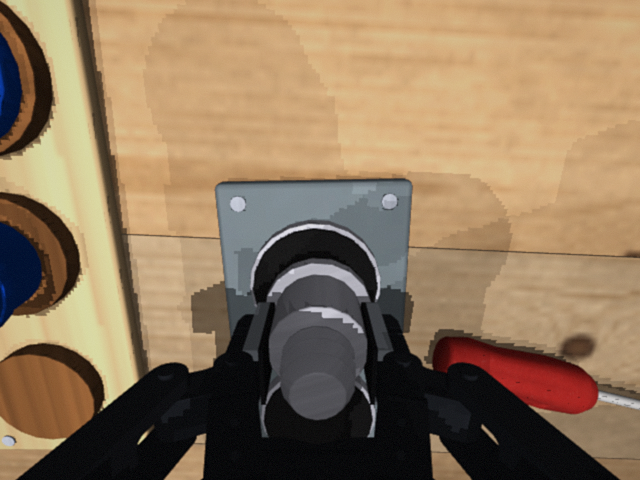

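The fitting hangs upright over the right-hand place. The place's ring spans columns 253-381 with its top at row 220, and the board's corners are at (217,184) and (411,181).

```bash
python3 - <<'E'
from h import *
import pickle
s,d=pickle.load(open("w3.pkl","rb"));T=wristT(s,d);K=d["mtx"]
f=lambda u,z:ray_plane(K,T,u,z)[:2].round(1)
print("ring L R top",f((253,285),27),f((381,285),27),f((317,220),27))
print("corners",f((217,183),15),f((411,181),15), "flange L R top",f((273,305),52),f((363,305),52),f((316,259),52))
E
```

```text
ring L R top [ 485.4 -132.6] [ 420.3 -135.7] [ 454.5 -168.3]
corners [ 504.8 -181.7] [ 408.7 -187.3] flange L R top [ 472.5 -135.2] [ 432.6 -137. ] [ 454.4 -157.9]
```

Emit:
apply_moves:
  fingers: [1, 1, 1, 1, 1]
  dp:
    - [0, 0, -0.8]
    - [0, 0, -1.4]
    - [0, 0, -1.7]
    - [0, 0, -1.8]
    - [0, 0, -1.8]
  yaw: [0, 0, 0, 0, 0]

```text
clock: 5.0
position: [454.7, -132.9, 213.3]
ee_rot: [0.724, -0.69, 0.001, -0.0]
contact_force: [-0.3, 0.4, -1.1]
gripper_width: 36.2
```

Emit:
apply_moves:
  fingers: [1, 1, 0, 0, 0, 0, 0, 0, 0]
  dp:
    - [0, 0, -0.2]
    - [0, 0, -0.2]
    - [0, 0, -0.2]
    - [0, 0, -0.2]
    - [0, 0, -0.2]
    - [0, 0, -0.2]
    - [0, 0, 3]
    - [0, 0, 6]
    - [0, 0, 9]
  yaw: [0, 0, 0, 0, 0, 0, 0, 0, 0]

```text
clock: 5.9
position: [454.5, -132.9, 304.2]
ee_rot: [0.724, -0.69, 0.0, -0.0]
contact_force: [1.2, 0.3, -0.3]
gripper_width: 85.3
```

Emit:
apply_moves:
  fingers: [0, 0, 0, 0, 0, 0]
  dp:
    - [15.6, -0.8, -0.2]
    - [15.6, -0.8, -0.2]
    - [15.6, -0.8, -0.2]
    - [15.6, -0.8, -0.2]
    - [15.6, -0.8, -0.2]
    - [15.6, -0.8, -0.2]
  yaw: [0, 0, 0, 0, 0, 0]

```text
clock: 6.5
position: [609.5, -140.8, 301.5]
ee_rot: [0.724, -0.69, -0.0, 0.0]
contact_force: [-0.2, 0.4, 0.5]
gripper_width: 85.2
```

```bash
python3 - <<'E'
from bench import *
import cv2,pickle
s=read_state();d=get_image("wrist");cv2.imwrite("pics/w4.png",d["color"]);pickle.dump((s,d),open("w4.pkl","wb"))
print(s["position"],s["joint_vel"].round(3))
E
```

```text
[ 609.52893098 -140.84633188  301.52552987] [ 0.001 -0.025 -0.012  0.002  0.002 -0.001]
```

View pics/w4.png

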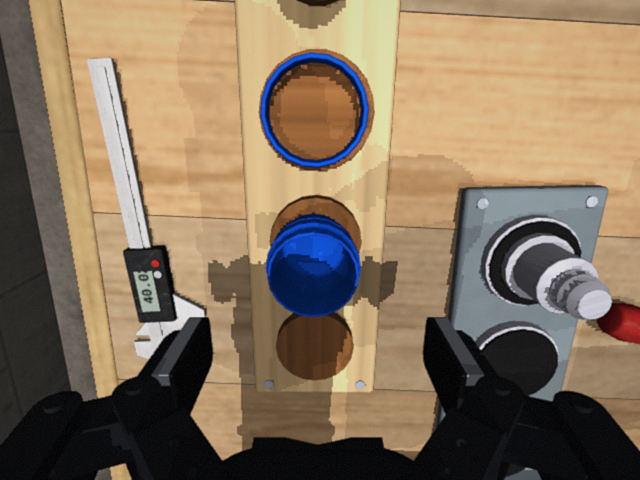

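The fitting stands upright in the right-hand place at (520,260). The cup spans columns 267-360 with its front edge at row 317, its puck spans columns 270-361 with its top at row 195, and the collar ring is centred at (315,109).

```bash
python3 - <<'E'
from h import *
import pickle
s,d=pickle.load(open("w4.pkl","rb"));T=wristT(s,d);K=d["mtx"]
f=lambda u,z:ray_plane(K,T,u,z)[:2].round(1)
print("puck L R top",f((270,242),27),f((361,242),27),f((316,195),27),"cup L R bottom",f((267,268),83),f((360,268),83),f((314,317),83))
print("collar",f((315,109),55),f((315,50),55),f((315,169),55),f((261,109),55),f((369,109),55),"empty puck",f((315,346),27))
print("fitting flange ctr ~",f((523,260),34),"place",f((531,262),27))
E
```

```text
puck L R top [ 641.2 -139.8] [ 578.3 -142.8] [ 611.  -174.2] cup L R bottom [ 636.2 -143.7] [ 585.4 -146.1] [ 609.2 -114.6]
collar [ 614.  -227.1] [ 615.3 -256. ] [ 612.5 -194.8] [ 643.5 -225.7] [ 584.5 -228.6] empty puck [606.2 -57.5]
fitting flange ctr ~ [ 467.3 -137.5] place [ 457.  -133.7]
```

Emit:
apply_moves:
  fingers: [0, 0, 0, 0, 0, 1, 1, 1, 1, 1]
  dp:
    - [0.1, -0.1, -4]
    - [0.1, -0.1, -7]
    - [0.1, -0.1, -9.2]
    - [0.1, -0.1, -9.2]
    - [0.1, -0.1, -9.2]
    - [0.1, -0.1, -9.2]
    - [0.1, -0.1, -9.2]
    - [0.1, -0.1, -9.2]
    - [0.1, -0.1, -9.2]
    - [0.1, -0.1, -9.2]
  yaw: [0, 0, 0, 0, 0, 0, 0, 0, 0, 0]

```text
clock: 7.55
position: [611.0, -141.8, 212.1]
ee_rot: [0.724, -0.689, 0.001, -0.001]
contact_force: [-1.0, 0.8, 6.1]
gripper_width: 54.2
```

Emit:
apply_moves:
  fingers: [1, 1, 1, 1, 1, 1, 1, 1, 1, 1]
  dp:
    - [0, 0, 3]
    - [0, 0, 6]
    - [-3, 1, 7]
    - [-7, 4, 7]
    - [-11, 7, 7]
    - [-16.2, 9.3, 7]
    - [-16.2, 9.3, 7]
    - [-16.2, 9.3, 4]
    - [-16.2, 9.3, 2]
    - [-16.2, 9.3, 2]
  yaw: [0, 0, 0, 0, 0, 0, 0, 0, 0, 0]

```text
clock: 8.55
position: [448.1, -49.0, 230.4]
ee_rot: [0.724, -0.69, -0.0, 0.001]
contact_force: [-0.5, -0.0, -0.5]
gripper_width: 53.9
```

```bash
python3 - <<'E'
from bench import *
import cv2,pickle
s=read_state();d=get_image("wrist");cv2.imwrite("pics/w5.png",d["color"]);pickle.dump((s,d),open("w5.pkl","wb"))
print(s["position"],s["ee_rot"],s["joint_vel"].round(3))
E
```

```text
[448.12057955 -48.98371551 230.38696709] [ 7.24217123e-01 -6.89570651e-01 -2.27861975e-04  1.35045731e-03] [-0.006 -0.035  0.046  0.02  -0.039 -0.001]
```

View pics/w5.png

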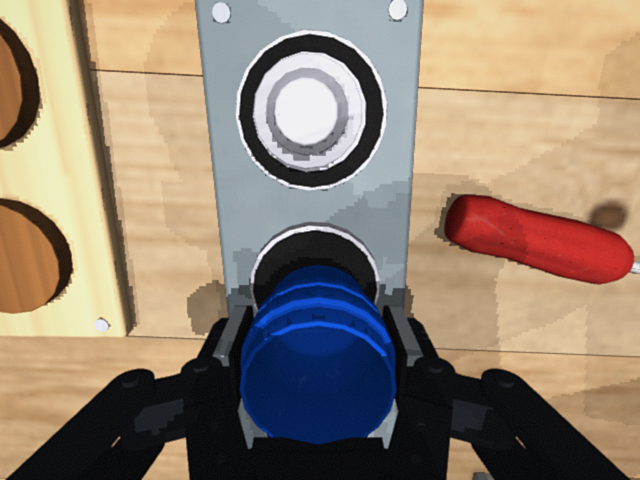

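The fitting's flange, centred at (310,111), is concentric with its place ring, centred at (311,110). The cup hangs over its own place, whose ring spans columns 252-379 with its top at row 224.

```bash
python3 - <<'E'
from h import *
import pickle
s,d=pickle.load(open("w5.pkl","rb"));T=wristT(s,d);K=d["mtx"]
f=lambda u,z:ray_plane(K,T,u,z)[:2].round(1)
print("ring L R top",f((252,288),27),f((379,288),27),f((316,224),27),"fit flange/place",f((310.5,111),34),f((311.5,110),27))
print("cup rim LR",f((241,360),101),f((396,360),101))
E
```

```text
ring L R top [480.3 -47. ] [415.4 -50.1] [449.2 -82.5] fit flange/place [ 454.  -133.6] [ 453.7 -134.2]
cup rim LR [471.6 -57.7] [422.8 -60. ]
```

Emit:
apply_moves:
  fingers: [1, 1, 1, 1, 0, 0, 0, 0, 0, 0]
  dp:
    - [0, 0, -0.8]
    - [0, 0, -1.5]
    - [0, 0, -1.9]
    - [0, 0, -2.0]
    - [0, 0, -2.0]
    - [0, 0, -2.0]
    - [0, 0, -2.0]
    - [0, 0, -2.0]
    - [0, 0, 3]
    - [0, 0, 7]
  yaw: [0, 0, 0, 0, 0, 0, 0, 0, 0, 0]

```text
clock: 9.6
position: [449.1, -48.9, 302.2]
ee_rot: [0.725, -0.689, 0.0, 0.002]
contact_force: [1.3, 0.3, 0.3]
gripper_width: 85.7
```

Emit:
apply_moves:
  fingers: [0, 0, 0, 0, 0, 0, 0, 0]
  dp:
    - [16.5, -17.7, 0]
    - [16.5, -17.7, 0]
    - [16.5, -17.7, 0]
    - [16.5, -17.7, 0]
    - [16.5, -17.7, 0]
    - [16.5, -17.7, 0]
    - [16.5, -17.7, 0]
    - [16.5, -17.7, 0]
  yaw: [0, 0, 0, 0, 0, 0, 0, 0]

```text
clock: 10.4
position: [613.4, -225.3, 301.9]
ee_rot: [0.725, -0.689, -0.001, 0.002]
contact_force: [-0.2, -0.0, 0.0]
gripper_width: 85.4
```

```bash
python3 - <<'E'
from bench import *
import cv2,pickle
s=read_state();d=get_image("wrist");cv2.imwrite("pics/w6.png",d["color"]);pickle.dump((s,d),open("w6.pkl","wb"))
print(s["position"],s["joint_vel"].round(3))
E
```

```text
[ 613.42918533 -225.25453548  301.86289494] [ 0.012 -0.017 -0.005  0.003 -0.001  0.001]
```

View pics/w6.png

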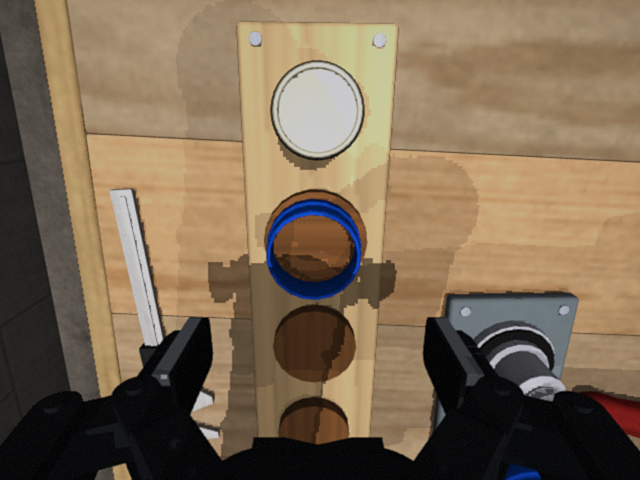

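The collar's top rim spans columns 266-361 and rows 207-299. The cartridge top is centred at about (318,110).

```bash
python3 - <<'E'
from h import *
import pickle
s,d=pickle.load(open("w6.pkl","rb"));T=wristT(s,d);K=d["mtx"]
f=lambda u,z:ray_plane(K,T,u,z)[:2].round(1)
print("collar",f((313.5,253),55),f((266,253),55),f((361,253),55),f((313,207),55),f((313,299),55))
print("cart",f((317.5,110),99),f((272,110),99),f((364,110),99),f((318,61),99),f((318,160),99))
E
```

```text
collar [ 614.4 -228.1] [ 643.8 -226.7] [ 584.9 -229.6] [ 616.  -257.2] [ 613.2 -196.4]
cart [ 616.2 -310.6] [ 636.1 -309.6] [ 595.9 -311.7] [ 617. -330.] [ 614.9 -289.3]
```

Emit:
apply_moves:
  fingers: [0, 0, 0, 0, 0, 1, 1, 1, 1, 1]
  dp:
    - [0.1, -0.2, -4]
    - [0.1, -0.2, -8]
    - [0.1, -0.2, -10]
    - [0.1, -0.2, -10]
    - [0.1, -0.2, -10]
    - [0.1, -0.2, -10]
    - [0.1, -0.2, -10]
    - [0.1, -0.2, -10]
    - [0.1, -0.2, -10]
    - [0.1, -0.2, -10]
  yaw: [0, 0, 0, 0, 0, 0, 0, 0, 0, 0]

```text
clock: 11.45
position: [615.3, -226.9, 205.0]
ee_rot: [0.725, -0.689, 0.002, 0.001]
contact_force: [0.1, 1.9, 7.7]
gripper_width: 60.2
```

Emit:
apply_moves:
  fingers: [1, 1, 1, 1, 1, 1, 1, 1, 1, 1]
  dp:
    - [0, 0, 3]
    - [0, 0, 6]
    - [-2, 2, 8]
    - [-5, 6, 8]
    - [-8, 10, 8]
    - [-11, 14, 8]
    - [-13, 18, 8]
    - [-15, 22, 8]
    - [-17.2, 26.2, 8]
    - [-17.2, 26.2, 8]
  yaw: [0, 0, 0, 0, 0, 0, 0, 0, 0, 0]

```text
clock: 12.45
position: [441.2, 38.3, 285.9]
ee_rot: [0.727, -0.686, 0.002, -0.0]
contact_force: [1.3, -0.3, -0.9]
gripper_width: 60.0
```

Emit:
apply_moves:
  fingers: [1, 1, 1, 1, 1]
  dp:
    - [0.1, -0.2, -3]
    - [0.1, -0.2, -5]
    - [0.1, -0.2, -6.1]
    - [0.1, -0.2, -6.1]
    - [0.1, -0.2, -6.1]
  yaw: [0, 0, 0, 0, 0]

```text
clock: 12.95
position: [442.6, 36.1, 225.4]
ee_rot: [0.727, -0.686, 0.002, -0.001]
contact_force: [-0.1, -1.2, -0.9]
gripper_width: 60.1
```

```bash
python3 - <<'E'
from bench import *
import cv2,pickle
s=read_state();d=get_image("wrist");cv2.imwrite("pics/w7.png",d["color"]);pickle.dump((s,d),open("w7.pkl","wb"))
print(s["position"],s["ee_rot"],s["joint_vel"].round(3))
E
```

```text
[442.58554876  36.09565057 225.39205687] [ 7.27285721e-01 -6.86332011e-01  1.89108717e-03 -5.23723121e-04] [ 0.002 -0.015  0.01   0.001  0.001  0.   ]
```

View pics/w7.png

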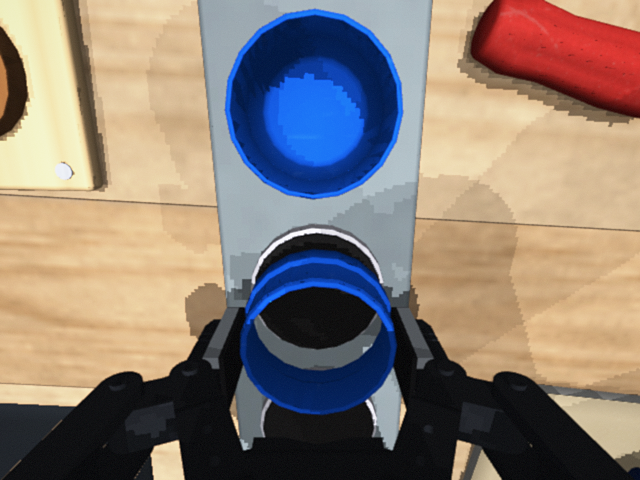

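The cup stands upright with its rim centred at (315,104). The collar hangs over its place, whose ring spans columns 252-382 with its top at row 227.

```bash
python3 - <<'E'
from h import *
import pickle
s,d=pickle.load(open("w7.pkl","rb"));T=wristT(s,d);K=d["mtx"]
f=lambda u,z:ray_plane(K,T,u,z)[:2].round(1)
print("ring L R top",f((252,289),27),f((382,289),27),f((317,227),27),"cup",f((315,103.5),83))
print("collar rim LR far near",f((242,335),75),f((395,335),75),f((317,412),75))
E
```

```text
ring L R top [475.1  36.5] [410.5  32.7] [444.7   2.6] cup [448.  -49.6]
collar rim LR far near [470.7  32.2] [413.9  28.8] [440.8  66.2]
```

Emit:
apply_moves:
  fingers: [1, 1, 1, 1, 0, 0, 0, 0, 0, 0]
  dp:
    - [0, 0.1, -0.8]
    - [0, 0.1, -1.6]
    - [0, 0.1, -2.0]
    - [0, 0.1, -2.1]
    - [0, 0.1, -2.1]
    - [0, 0.1, -2.1]
    - [0, 0.1, -2.1]
    - [0, 0.1, -2.1]
    - [0, 0.1, 3]
    - [0, 0.1, 7.5]
  yaw: [0, 0, 0, 0, 0, 0, 0, 0, 0, 0]

```text
clock: 14.0
position: [442.7, 37.1, 300.6]
ee_rot: [0.727, -0.686, 0.001, 0.001]
contact_force: [1.7, 0.8, -0.2]
gripper_width: 85.6
```

Emit:
apply_moves:
  fingers: [0, 0, 0, 0, 0, 0, 0, 0, 0, 0]
  dp:
    - [17.4, -34.8, 0]
    - [17.4, -34.8, 0]
    - [17.4, -34.8, 0]
    - [17.4, -34.8, 0]
    - [17.4, -34.8, 0]
    - [17.4, -34.8, 0]
    - [17.4, -34.8, 0]
    - [17.4, -34.8, 0]
    - [17.4, -34.8, 0]
    - [17.4, -34.8, 0]
  yaw: [0, 0, 0, 0, 0, 0, 0, 0, 0, 0]

```text
clock: 15.0
position: [616.3, -311.6, 299.2]
ee_rot: [0.727, -0.687, 0.0, 0.002]
contact_force: [-0.5, 0.7, -0.3]
gripper_width: 85.4
```

```bash
python3 - <<'E'
from bench import *
import cv2,pickle
s=read_state();d=get_image("wrist");cv2.imwrite("pics/w8.png",d["color"]);pickle.dump((s,d),open("w8.pkl","wb"))
print(s["position"],s["joint_vel"].round(3))
E
```

```text
[ 616.30890671 -311.64946305  299.19379956] [ 0.033 -0.032 -0.029 -0.002  0.     0.001]
```

View pics/w8.png

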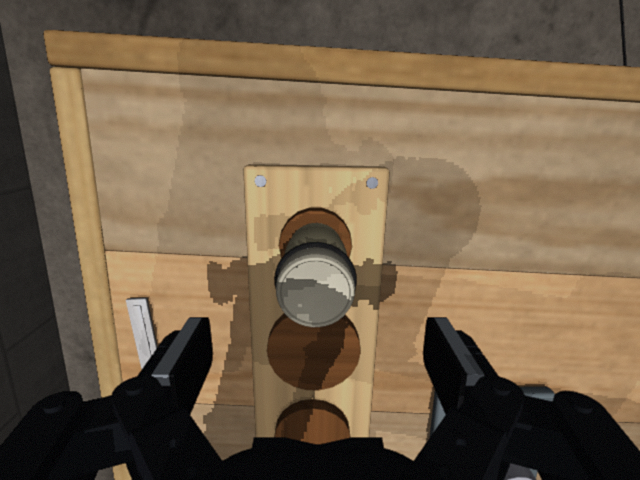

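The cartridge top is centred at about (315,289), and its puck spans columns 279-352 with its top at row 208.

```bash
python3 - <<'E'
from h import *
import pickle
s,d=pickle.load(open("w8.pkl","rb"));T=wristT(s,d);K=d["mtx"]
f=lambda u,z:ray_plane(K,T,u,z)[:2].round(1)
print(f((315,289),99),f((276,289),99),f((355,289),99),f((315,327),99),"puck",f((279,244),27),f((352,244),27),f((315,208),27))
E
```

```text
[ 616.4 -312.4] [ 636.  -311.3] [ 596.3 -313.5] [ 615.2 -290.6] puck [ 641.3 -310.7] [ 591.2 -313.5] [ 618.  -337.4]
```

Emit:
apply_moves:
  fingers: [0, 0, 0, 0, 0, 1, 1, 1, 1, 1]
  dp:
    - [0, 0, -4]
    - [0, 0, -7]
    - [0, 0, -8.6]
    - [0, 0, -8.6]
    - [0, 0, -8.6]
    - [0, 0, -8.6]
    - [0, 0, -8.6]
    - [0, 0, -8.6]
    - [0, 0, -8.6]
    - [0, 0, -8.6]
  yaw: [0, 0, 0, 0, 0, 0, 0, 0, 0, 0]

```text
clock: 16.05
position: [616.6, -310.8, 215.1]
ee_rot: [0.727, -0.686, 0.001, 0.001]
contact_force: [0.4, 1.6, 5.5]
gripper_width: 39.0
```

Emit:
apply_moves:
  fingers: [1, 1, 1, 1, 1, 1, 1, 1, 1, 1]
  dp:
    - [0, 0, 3]
    - [0, 0, 6]
    - [-2, 2, 9]
    - [-5, 6, 9]
    - [-8, 10, 9]
    - [-11, 14, 9]
    - [-13, 18, 9]
    - [-15, 22, 9]
    - [-16.5, 26, 9]
    - [-17.5, 30, 9]
  yaw: [0, 0, 0, 0, 0, 0, 0, 0, 0, 0]

```text
clock: 17.05
position: [440.0, -9.8, 305.0]
ee_rot: [0.727, -0.687, 0.001, 0.001]
contact_force: [0.8, 1.6, -0.1]
gripper_width: 39.4
```

Emit:
apply_moves:
  fingers: [1, 1, 1, 1, 1, 1, 1, 1, 1]
  dp:
    - [-0.1, 4, 0]
    - [-0.2, 8, 0]
    - [-0.4, 12, 0]
    - [-0.4, 13.1, 0]
    - [-0.4, 13.1, -2]
    - [-0.4, 13.1, -5]
    - [-0.4, 13.1, -7]
    - [-0.4, 13.1, -7]
    - [-0.4, 13.1, -7]
  yaw: [0, 0, 0, 0, 0, 0, 0, 0, 0]

```text
clock: 17.95
position: [436.2, 121.0, 235.1]
ee_rot: [0.727, -0.687, 0.001, 0.002]
contact_force: [1.0, -0.4, -0.7]
gripper_width: 39.8
```

```bash
python3 - <<'E'
from bench import *
import cv2,pickle
s=read_state();d=get_image("wrist");cv2.imwrite("pics/w9.png",d["color"]);pickle.dump((s,d),open("w9.pkl","wb"))
print(s["position"],s["ee_rot"],s["joint_vel"].round(3))
E
```

```text
[436.17575893 120.95062915 235.06997546] [ 0.72696956 -0.68666611  0.00117849  0.00187359] [-0.001 -0.026  0.022  0.004  0.003 -0.002]
```

View pics/w9.png

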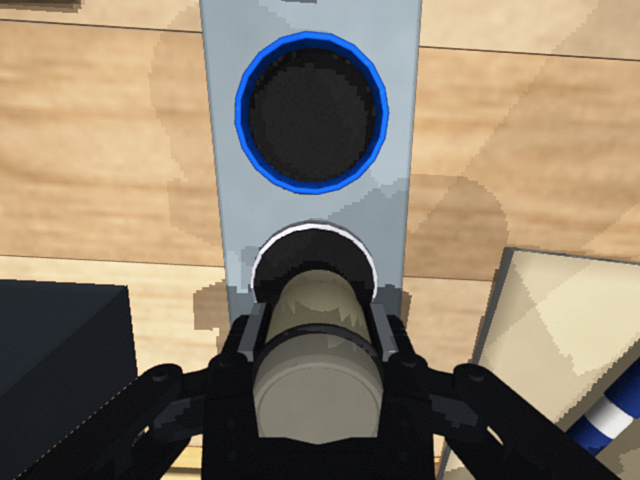

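The collar's rim is centred at (312,112). The cartridge hangs over the left-hand place, whose ring spans columns 252-376 with its top at row 223.

```bash
python3 - <<'E'
from h import *
import pickle
s,d=pickle.load(open("w9.pkl","rb"));T=wristT(s,d);K=d["mtx"]
f=lambda u,z:ray_plane(K,T,u,z)[:2].round(1)
print("ring L R top",f((252,286),27),f((376,286),27),f((315,223),27),"collar",f((312,112),55))
E
```

```text
ring L R top [469.4 123.7] [404.4 120.1] [438.3  87.7] collar [442.1  36.5]
```

Emit:
apply_moves:
  fingers: [1, 1, 1, 1, 0, 0, 0, 0, 0, 0]
  dp:
    - [0.05, 0.1, -0.8]
    - [0.05, 0.1, -1.6]
    - [0.05, 0.1, -2.0]
    - [0.05, 0.1, -2.1]
    - [0.05, 0.1, -2.1]
    - [0.05, 0.1, -2.1]
    - [0.05, 0.1, -2.1]
    - [0.05, 0.1, -2.1]
    - [0.05, 0.1, 3]
    - [0.05, 0.1, 8]
  yaw: [0, 0, 0, 0, 0, 0, 0, 0, 0, 0]

```text
clock: 19.0
position: [436.8, 122.1, 314.4]
ee_rot: [0.727, -0.687, 0.001, 0.004]
contact_force: [1.6, 0.1, 0.8]
gripper_width: 85.5
```

Emit:
apply_moves:
  fingers: [0, 0, 0, 0, 0, 0, 0, 0]
  dp:
    - [0, 0, 4]
    - [0, -4, 9]
    - [2, -9, 13]
    - [3, -14, 15]
    - [3, -16, 15]
    - [3, -16, 15]
    - [3, -16, 15]
    - [3, -16, 15]
  yaw: [0, 0, 0, 0, 0, 0, 0, 0]

```text
clock: 19.8
position: [466.5, -37.5, 463.6]
ee_rot: [0.727, -0.687, 0.0, 0.004]
contact_force: [0.5, 0.6, 0.3]
gripper_width: 85.3
```

```bash
python3 - <<'E'
from bench import *
import cv2,pickle
s=read_state();d=get_image("wrist");cv2.imwrite("pics/w10.png",d["color"]);pickle.dump((s,d),open("w10.pkl","wb"))
print(s["position"],s["ee_rot"],s["clock"],s["gripper_width"])
E
```

```text
[466.47366088 -37.54979826 463.60545541] [ 7.27115764e-01 -6.86501966e-01  2.96928655e-04  4.19854237e-03] 19.8 85.32102146926886
```

View pics/w10.png

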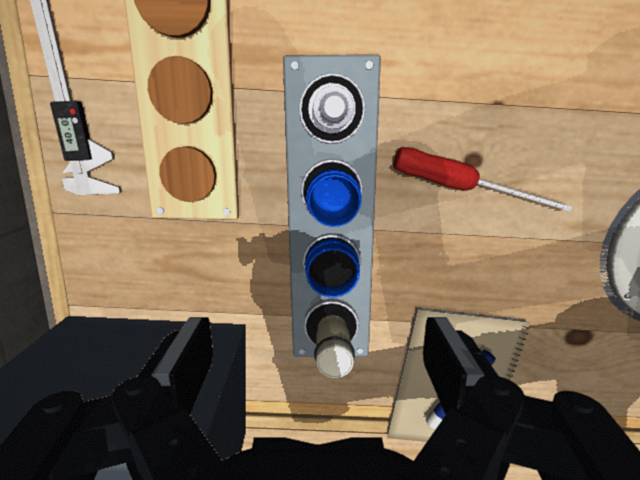

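All four parts stand upright in the reversed order: fitting (332,107), cup (333,198), collar (332,268), cartridge top (335,360). I'll check the numbers once more before handing in.

```bash
python3 - <<'E'
from h import *
from bench import *
import pickle
s,d=pickle.load(open("w10.pkl","rb"));T=wristT(s,d);K=d["mtx"]
f=lambda u,z:ray_plane(K,T,u,z)[:2].round(1)
print("fit flange",f((332,108),34),"cup",f((333,198),83),"collar",f((332,265),55),"cart",f((335,360),99))
cv2.imwrite("pics/side1.png",get_image("side")["color"][200:420,220:480].repeat(2,0).repeat(2,1))
E
```

```text
fit flange [ 453.9 -132.4] cup [449.3 -50.3] collar [443.5  29.4] cart [435.9 119.8]
```

View pics/side1.png

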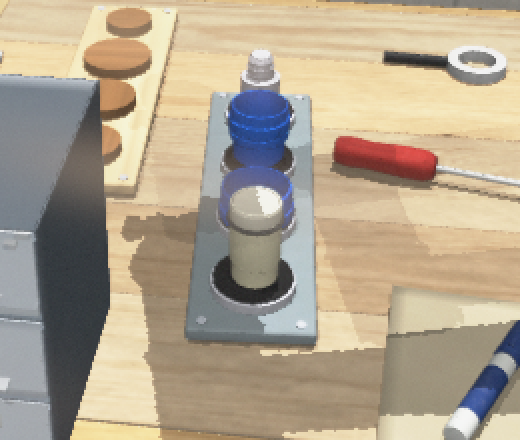

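```bash
python3 -c "
from bench import *
print(job_done())"
```

```text
the job is handed in; nothing more can be done
None
```

The four parts now stand on the grey board in reverse order, and I handed the job in at about 20 s on the clock. The order is cartridge, collar, cup, fitting from left to right, and each part was carried and set down upright.

- **Centring:** Wrist-camera measurements after each release put the fitting and collar within about 1 mm of their places and the cup within about 2 mm. The cartridge was 2 mm off in the coarser final overview.
- **One disagreement:** My rough reading of the collar in that overview was about 7 mm off along the row, against under 1 mm in the close-up. I put it down to a poor pixel reading and trusted the close-up; I didn't measure it again.
- **Last checks:** The final wrist and side pictures showed all four parts upright in their places, with the gripper open and clear. Forces reported at the end of each move stayed below 8 N.

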